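Hang the blue hook cup on the nursery tray

TASK

Hang the blue cup by its own hook over the front rim (the side facing the robot) of the upper white tray, somewhere around the middle of that rim, so that the cup hangs outside the tray, upright, square to the wall and by itself. Leave the yellow cup and the glass jar where they are.

Things in the scene. Friction and masses are not known exactly. Their poses are not given: they have to be found in the camera images.
- blue_cup: Blue open cup, 54 (x) x 50 (y) x 75 mm, ~0.1 kg, upright; origin: centre of underside, z up. Grip its y sides from above, e.g. at height 55. Hook, 30 wide, on its +x side: strap rises from the back face (x=27), turns outward (underside z=84, top 88), comes down as a lip (inner face x=43): 16 mm slot. Below z=72 the lip flares out 45 deg to end at x=58, z=59. Swaps places with the yellow cup.
- front_rim (a point): Mid-length, mid-thickness of the top edge of the upper white tray's front wall (towards the robot), 180 mm above table. x points level into the tray, y along the wall, z up. Wall 6 mm thick, 286 long, 60 high. The two stacked trays (206 x 286 mm) are one fixed tower; its place and yaw vary. The space before it and the upper tray's front half are empty.
- yellow_cup: Yellow cup of the same shape and size as the blue one, origin at the centre of its underside. To be left alone.
- glass_jar: Closed glass jar, 60 mm diameter, 85 mm high, standing in the back half of the upper tray, its top about 31 mm above the tray's rim. Origin at the centre of its underside. To be left alone.
Not all that is in view belongs to the job. Leave any pink or turquoise look-alike of the blue_cup alone.

How it is judged:
By the outcome, as a careful person would: the job done as asked, in the order asked, and still so for the second after the job is handed in, with the robot touching nothing.
It also fails if it takes over 38 s, if anything falls off the work surface, if the arm or the gripper's body presses on something with over 40 N, if the wrist force passes 120 N, or if a joint passes its speed limit or range.

ROBOT

A 6-joint arm with a two-finger parallel gripper is mounted at the origin on the work surface. World frame = base frame: x ahead of the robot, y to its left, z up, the work surface at z = 0. Lengths are in m, angles in rad, forces in N, time in s.
With the tool pointing down it reaches from about 0.275 to 0.825 m from the base axis. Payload 5.2 kg.
Tool frame: the origin (TCP) lies at the centre of the arm's flange, where the gripper is bolted on; the fingertips stand 186 mm ahead of it and the grasp point (between the pads) lies 167 mm ahead of it (ctrl.grip_point_offset is the z of the grasp point in the tool frame, in m); z points along the fingers, y is the direction in which the jaws open and shut (so a half turn about z gives the same grasp; the last joint's range is limited). The gripper opens to 93 mm and grips with 3 to 60 N. Pads are 15 mm wide; open, the fingers measure 128 mm over their backs; the gripper's body (75 mm by 188 mm) begins 65 mm behind the grasp point.
Start: joints at [-1.428, 0.259, 1.535, -0, 1.348, -0.203], TCP at [0.186, -0.517, 0.405] pointing down, gripper open.
Joint ranges: [-3.14, 3.14], [-0.91, 2.08], [0.19, 2.58], [-1.22, 4.36], [0.22, 2.71], [-3.12, 3.12]. Speed limits (rad/s): [2.57, 2.57, 3.14, 3.14, 3.14, 3.14].

INTERFACE

Orientations are given as a unit quaternion [x, y, z, w].
In Python, from rig import ctrl gives the robot as it stands. The module is installed in compiled form; this text tells all that it offers.
- The arm moves only by the shell command python3 -m inch 'ROWS' [OPENING] [FORCE]. ROWS is JSON, a list of rows, each an object with "slide": the shift along the tool's x, y, z in cm, a list of three; "rot": the turn, a rotation vector about the tool's x, y, z in degrees, a list of three. In form: [{"slide": [dx, dy, dz], "rot": [rx, ry, rz]}, ...]. A call has 1 to 10 rows; each row shifts and turns the commanded pose from where the row before left it, along the tool's axes as they then stand; what a row does not reach is not made up. A row lasts 1/12 s, in which the tool goes at most 41.7 mm and 7.16 degrees, less where a joint would pass 70% of its speed; a pose out of reach is approached as far as the arm can. A call is refused whole if a number of a shift passes 4.17 or a number of a turn 7.16, either way. A call with a gripper value outside its range is refused whole. OPENING is the opening, from 0 (shut) to 1 (fully open), set as the call begins (- or left out, the last holds). The fingers move at their own pace and stop on an object; FORCE is the grip in N (left out, the last holds). Time passes only in rows, so rows that do not move let the fingers close. It gives the time, the measured TCP pose, the force and the opening at its end, in the units of the state.
- ctrl.get_obs(): the state, without advancing time (a new reading comes with each control period).
- ctrl.snapshot(name): name is "scene" or "top" or "wrist"; returns (picture, depth): 400x640x3 uint8, blue, green, red; 400x640 float32, m along the optical axis (not along the pixel's ray), 0 where there is no reading.
- ctrl.camera_params(name): a dict with "mtx" (3x3 intrinsics, pixels), "R" (3x3) and "t" (3): a world point X has camera coordinates R X + t. Camera axes: x right, y down, z forward; pixel columns grow to the right and rows downward; lengths in m; the calibration is good to about 2 mm. The wrist camera is an equidistant fisheye: a pixel r from the principal point sees the ray r / f radians off the axis. A picture is of the moment at which its call begins: read the wrist's pose just before it. camera_params takes no time and is no camera call; for the wrist camera it gives the pose at the moment of the call.
- ctrl.job_done(): hands the job in, once; it reports no verdict.
Trained networks look in the newest picture that a camera, given by its name, has taken for a name from the list of things; names that differ only in an ending like _2 or _b are one class to them, and where a whole thing is asked for, a point or a joint stands for the part that bears it (a point fixed in the world has none). Each returns a list of dicts, best first, with "conf" (0 to 1); they miss things now and then, are a little off and sometimes report something else, mostly with a low value. They report only what shows in the picture. A call takes as long as a camera call. They do not tell look-alikes from the thing itself.
- ctrl.boxes_of(camera, target): "bbox" ([left, top, right, bottom] in pixels, round what is visible of it).
The state is a dict: "time_s": time; "qpos": joint angles; "qd": joint speeds; "effort": joint torques, N m; "ee_pos": TCP position; "eef_rot": TCP orientation; "ft_force": force on the tool from outside, world axes, zero at the start; "wrist_torque": the same for the moment, N m; "finger_gap": finger opening in m.
Only numpy, scipy, OpenCV 4.12 (cv2) and the standard library are available. Lean on these libraries where they do the work, as an engineer would, in place of code of your own. Each camera call takes 0.05 s, during which the arm holds its last target. There are 200 camera calls.

## Working session

There is one attempt and no reset: what is moved stays moved. The work goes in short steps, Python scripts to look and compute and a shell command to move; the robot and the scene stay as the last step left them, time stands still between calls to the robot, and variables do not carry over. Pictures are saved under pics/ and viewed, about 8 in all and at most 12, crops included, and the job is handed in when it is done.

```bash
mkdir -p pics
cat > h.py <<'E'
import numpy as np, cv2
from rig import ctrl
from scipy.spatial.transform import Rotation as Rn
def snap(cam,fn=None):
    p=ctrl.camera_params(cam); im,d=ctrl.snapshot(cam)
    if fn: cv2.imwrite('pics/'+fn,im)
    return im,d,p
def cloud(d,p):
    K=np.array(p['mtx']);v,u=np.mgrid[:400,:640]
    P=np.stack([(u-K[0,2])/K[0,0]*d,(v-K[1,2])/K[1,1]*d,d],-1)
    W=(P-np.array(p['t']))@np.array(p['R']); W[d<=0]=np.nan
    return W
E
python3 - <<'E'
from h import *
a=snap('scene'); b=snap('top')
cv2.imwrite('pics/a.png',a[0]);cv2.imwrite('pics/b.png',b[0])
for n in('scene','top'):
    for t in('blue_cup','yellow_cup','glass_jar'):
        for r in ctrl.boxes_of(n,t): print(n,t,np.round(r['bbox']).tolist(),round(r['conf'],2))
np.savez('s.npz',ai=a[0],ad=a[1],bi=b[0],bd=b[1])
o=ctrl.get_obs();print(o['time_s'],o['ee_pos'],o['eef_rot'],o['finger_gap'],ctrl.grip_point_offset)
E
```

```text
scene blue_cup [199.0, 135.0, 232.0, 171.0] 0.77
scene blue_cup [184.0, 177.0, 214.0, 217.0] 0.56
scene yellow_cup [281.0, 148.0, 317.0, 186.0] 0.71
scene glass_jar [387.0, 224.0, 428.0, 267.0] 0.73
top blue_cup [373.0, 173.0, 409.0, 195.0] 0.95
top blue_cup [416.0, 188.0, 448.0, 229.0] 0.75
top blue_cup [426.0, 245.0, 463.0, 281.0] 0.71
top yellow_cup [339.0, 255.0, 371.0, 290.0] 0.77
top glass_jar [216.0, 133.0, 250.0, 168.0] 0.88
0.4 [ 0.18643308 -0.51741909  0.40460947] [ 9.85092130e-01  1.72027529e-01  1.51154819e-05 -1.57541394e-04] 0.09318332650915959 0.1673
```

View pics/a.png

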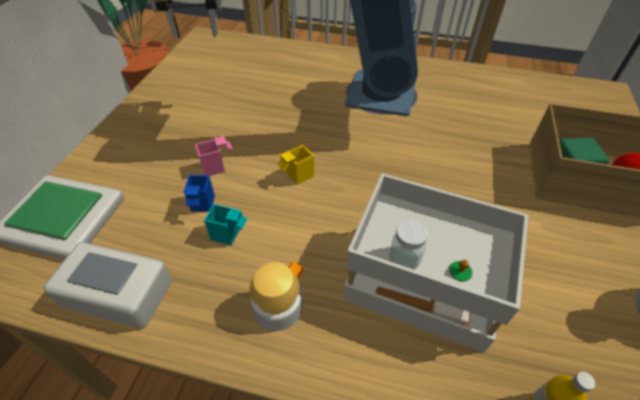

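View pics/b.png

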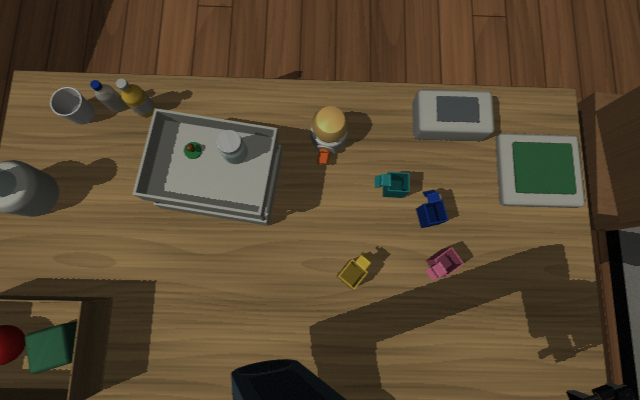

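Candidates in the top view: blue (432,210), turquoise (397,183), pink (445,262) and yellow (354,271). By the description it is the blue one at (432,210), with its hook pointing up in the image. The tray's front wall runs from about (140,200) to (270,220).

Run:
```python
from h import *
s=np.load('s.npz')
cam={'a':'scene','b':'top'}
for k in 'ab':
    W=cloud(s[k+'d'],ctrl.camera_params(cam[k])); hsv=cv2.cvtColor(s[k+'i'],cv2.COLOR_BGR2HSV)
    ok=np.isfinite(W[...,2])
    print(cam[k],'table z',np.nanmedian(W[...,2][230:300,200:330]))
    m=(hsv[...,0]>108)&(hsv[...,0]<128)&(hsv[...,1]>150)&ok&(W[...,2]>.01)&(W[...,2]<.12)
    n,l,st,c=cv2.connectedComponentsWithStats(m.astype('u1'))
    for i in range(1,n):
        if st[i,4]<60: continue
        P=W[l==i]
        print('blue',st[i],c[i].round(),'zmax',np.percentile(P[:,2],[50,95,99]).round(4))
        T=P[(P[:,2]>.055)]
        r=cv2.minAreaRect((T[:,:2]*1000).astype('f4'));print(' top rect mm',r,cv2.boxPoints(r).round().tolist())
        r=cv2.minAreaRect((T[T[:,2]>.079][:,:2]*1000).astype('f4'));print(' hook rect mm',r,(T[:,2]>.079).sum())
    # tray rim
    R=ok&(W[...,2]>.172)&(W[...,2]<.188)&(np.hypot(W[...,0],W[...,1])>.2)
    n,l,st,c=cv2.connectedComponentsWithStats(R.astype('u1'))
    for i in range(1,n):
        if st[i,4]<60: continue
        P=W[l==i];r=cv2.minAreaRect((P[:,:2]*1000).astype('f4'))
        print('rim',st[i],np.median(P[:,2]),r,cv2.boxPoints(r).round().tolist())
crop=lambda im,u,v:cv2.resize(im[v-50:v+50,u-60:u+60],None,fx=5,fy=5,interpolation=cv2.INTER_CUBIC)
cv2.imwrite('pics/c.png',crop(s['bi'],430,215))
```

```text
scene table z 0.000733581968240489
blue [185 176  29  34 252] [198. 191.] zmax [0.0623 0.0806 0.0891]
 top rect mm ((602.7294311523438, -350.2904968261719), (85.879150390625, 48.7840576171875), 13.141433715820312) [[555.0, -336.0], [566.0, -384.0], [650.0, -364.0], [639.0, -317.0]]
 hook rect mm ((629.69384765625, -352.83447265625), (27.58943748474121, 12.197275161743164), 62.668724060058594) 14
rim [367  84  44   9 203] 0.1807638654707085 ((246.13912963867188, 36.359703063964844), (9.952600479125977, 108.7105484008789), 8.544905662536621) [[233.0, 89.0], [249.0, -18.0], [259.0, -17.0], [243.0, 91.0]]
rim [ 348  173  181  138 2617] 0.17972260869819903 ((673.1317138671875, 194.67425537109375), (286.58935546875, 209.3224639892578), 82.13713073730469) [[550.0, 67.0], [757.0, 38.0], [796.0, 322.0], [589.0, 351.0]]
rim [392 234  35  25 280] 0.1821419181523397 ((722.9967651367188, 139.73829650878906), (58.930362701416016, 35.205257415771484), 86.19026947021484) [[703.0, 112.0], [739.0, 109.0], [743.0, 168.0], [707.0, 170.0]]
top table z -0.0003148395432262058
blue [91 80 11 11 61] [96. 86.
[... 419 characters left out ...]
375, -352.3045349121094), (85.2206802368164, 49.63017654418945), 13.063519477844238) [[555.0, -338.0], [566.0, -386.0], [649.0, -367.0], [638.0, -319.0]]
 hook rect mm ((620.9768676757812, -347.93817138671875), (25.136442184448242, 28.50688362121582), 15.650629043579102) 113
rim [ 133  108  145  108 1460] 0.17918470640666817 ((673.3051147460938, 193.60850524902344), (288.2519226074219, 207.63954162597656), 82.13651275634766) [[551.0, 65.0], [756.0, 37.0], [796.0, 322.0], [590.0, 351.0]]
rim [219 137  27  22 138] 0.18239517367759644 ((699.346435546875, 132.68800354003906), (36.3233642578125, 58.4395637512207), 29.672012329101562) [[669.0, 149.0], [698.0, 98.0], [730.0, 116.0], [701.0, 167.0]]
```

View pics/c.png

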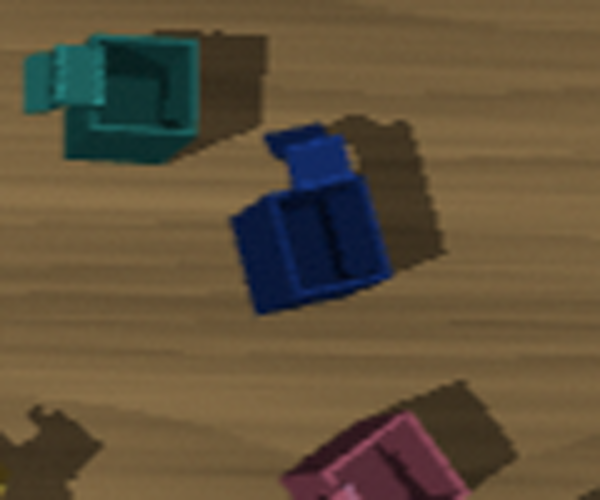

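The crop confirms the blue cup, with its hook at about (318,160) in the crop.

- **Cup:** centre about (0.587, -0.355), yaw 13.1°.
- **Rim:** midpoint about (0.574, 0.208), yaw -7.9°.
- **Sizes:** these agree with those given: 85 x 49.6 for the cup with its hook, 287 x 208 for the tray, rim at 0.180.

The tool's yaw is now 19.8°.

```bash
python3 -m inch '[{"slide":[0,0,0],"rot":[0,0,6.7]},{"slide":[3.5,-0.6,0],"rot":[0,0,0]},{"slide":[3.5,-0.6,0],"rot":[0,0,0]},{"slide":[3.5,-0.6,0],"rot":[0,0,0]},{"slide":[3.5,-0.6,0],"rot":[0,0,0]},{"slide":[3.5,-0.6,0],"rot":[0,0,0]},{"slide":[3.5,-0.6,0],"rot":[0,0,0]},{"slide":[3.5,-0.6,0],"rot":[0,0,0]},{"slide":[3.5,-0.6,0],"rot":[0,0,0]},{"slide":[3.5,-0.6,0],"rot":[0,0,0]}]' 1 20
python3 -m inch '[{"slide":[3.5,-0.6,0],"rot":[0,0,0]},{"slide":[3.5,-0.6,0],"rot":[0,0,0]},{"slide":[0,0,0],"rot":[0,0,0]},{"slide":[0,0,0],"rot":[0,0,0]},{"slide":[0,0,0],"rot":[0,0,0]}]'
cat >> h.py <<'E'
def rel(X,Y,Z,psi):
    "cm/deg move in tool axes from measured pose to TCP target (tool down)"
    o=ctrl.get_obs();R=Rn.from_quat(o['eef_rot']);x=R.as_matrix()[:,0];now=np.degrees(np.arctan2(x[1],x[0]))
    d=R.inv().apply(np.array([X,Y,Z])-o['ee_pos'])*100
    print('t',o['time_s'],'pos',np.round(o['ee_pos'],4),'psi',now.round(2),'tilt',np.degrees(np.arccos(-R.as_matrix()[2,2])).round(2),'gap',round(o['finger_gap'],4),'F',np.round(o['ft_force'],2))
    print('slide cm',d.round(2),'turn z',round(now-psi,2))
E
python3 - <<'E'
from h import *
rel(.587,-.355,.2223,13.1)
im,d,p=snap('wrist','w.png')
print(p['mtx'])
E
```

```text
time_s: 1.23
ee_pos: [0.4825, -0.3924, 0.4048]
eef_rot: [0.993, 0.114, 0.0, 0.0]
ft_force: [0.6, -1.4, 0.3]
finger_gap: 0.0928
time_s: 1.65
ee_pos: [0.5463, -0.3657, 0.4043]
eef_rot: [0.993, 0.115, -0.001, -0.0]
ft_force: [-0.3, 1.2, -0.6]
finger_gap: 0.0929
t 1.65 pos [ 0.5463 -0.3657  0.4043] psi 13.16 tilt 0.06 gap 0.0929 F [-0.26  1.2  -0.64]
slide cm [ 4.23 -0.11 18.2 ] turn z 0.06
[[309.70691629   0.         321.36660233]
 [  0.         309.70691629 197.13983311]
 [  0.           0.           1.        ]]
```

View pics/w.png

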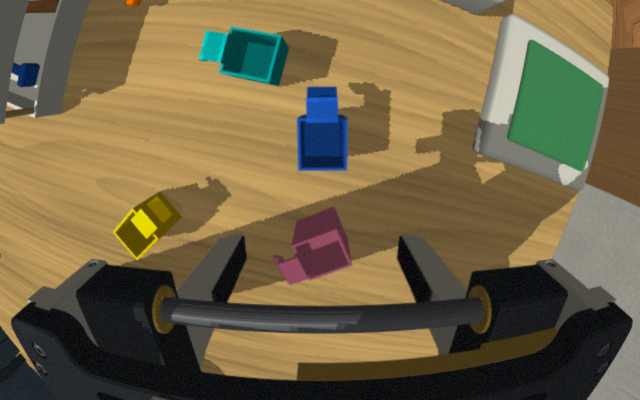

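Wrist view: the blue cup is at (322,130), on the fingers' centre column (322), with its hook pointing away. Pink (320,245) and turquoise (255,55) are clear of the fingers' path. I'll move forward and then go down.

```bash
python3 -m inch '[{"slide":[2.1,-0.05,0],"rot":[0,0,0]},{"slide":[2.1,-0.05,0],"rot":[0,0,0]},{"slide":[0,0,2.8],"rot":[0,0,0]},{"slide":[0,0,2.8],"rot":[0,0,0]},{"slide":[0,0,2.8],"rot":[0,0,0]},{"slide":[0,0,0],"rot":[0,0,0]},{"slide":[0,0,0],"rot":[0,0,0]}]'
python3 - <<'E'
from h import *
rel(.587,-.355,.2223,13.1)
o=ctrl.get_obs()
im,d,p=snap('wrist'); K=p['mtx']
# fisheye -> world cloud
v,u=np.mgrid[:400,:640]; x=(u-K[0][2])/K[0][0];y=(v-K[1][2])/K[1][1];r=np.hypot(x,y)+1e-9
P=np.stack([np.tan(r)*x/r*d,np.tan(r)*y/r*d,d],-1); W=(P-np.array(p['t']))@np.array(p['R'])
hsv=cv2.cvtColor(im,cv2.COLOR_BGR2HSV)
m=(hsv[...,0]>108)&(hsv[...,0]<128)&(hsv[...,1]>150)&(d>0)&(W[...,2]>.055)&(W[...,2]<.1)&(np.hypot(W[...,0]-.6,W[...,1]+.35)<.1)
T=W[m];q=cv2.minAreaRect((T[:,:2]*1000).astype('f4'));print(m.sum(),np.percentile(T[:,2],[5,50,99]).round(4),q,cv2.boxPoints(q).round().tolist())
E
```

```text
time_s: 2.28
ee_pos: [0.5857, -0.3561, 0.3196]
eef_rot: [0.994, 0.113, -0.001, -0.001]
ft_force: [0.2, 0.3, 0.3]
finger_gap: 0.093
t 2.2833 pos [ 0.5857 -0.3561  0.3196] psi 13.01 tilt 0.23 gap 0.093 F [0.21 0.27 0.32]
slide cm [ 0.18 -0.04  9.73] turn z -0.09
1879 [0.0589 0.0752 0.0896] ((602.8844604492188, -353.8697204589844), (84.41819763183594, 49.26072692871094), 13.35446834564209) [[556.0, -340.0], [568.0, -388.0], [650.0, -368.0], [638.0, -320.0]]
```

```bash
python3 -m inch '[{"slide":[0.2,0,2],"rot":[0,0,0]},{"slide":[0,0,2],"rot":[0,0,0]},{"slide":[0,0,2],"rot":[0,0,0]},{"slide":[0,0,2],"rot":[0,0,0]},{"slide":[0,0,1.7],"rot":[0,0,0]},{"slide":[0,0,0],"rot":[0,0,0]},{"slide":[0,0,0],"rot":[0,0,0]}]'
python3 -m inch '[{"slide":[0,0,0],"rot":[0,0,0]},{"slide":[0,0,0],"rot":[0,0,0]},{"slide":[0,0,0],"rot":[0,0,0]},{"slide":[0,0,0],"rot":[0,0,0]},{"slide":[0,0,0],"rot":[0,0,0]},{"slide":[0,0,0],"rot":[0,0,0]},{"slide":[0,0,0],"rot":[0,0,0]},{"slide":[0,0,0],"rot":[0,0,0]},{"slide":[0,0,0],"rot":[0,0,0]},{"slide":[0,0,0],"rot":[0,0,0]}]' 0 20
python3 -c "
from h import *
rel(.587,-.355,.372,13.1)"
```

```text
time_s: 2.92
ee_pos: [0.5892, -0.3556, 0.2254]
eef_rot: [0.993, 0.114, 0.001, 0.001]
ft_force: [0.1, 0.1, 0.6]
finger_gap: 0.0929
time_s: 3.75
ee_pos: [0.5891, -0.3549, 0.2239]
eef_rot: [0.993, 0.114, 0.0, 0.0]
ft_force: [-0.5, 0.0, 1.3]
finger_gap: 0.0499
t 3.75 pos [ 0.5891 -0.3549  0.2239] psi 13.11 tilt 0.01 gap 0.0499 F [-0.52  0.04  1.32]
slide cm [ -0.2   -0.04 -14.81] turn z 0.01
```

```bash
python3 -m inch '[{"slide":[0,0,-1],"rot":[0,0,0]},{"slide":[0,0,-2],"rot":[0,0,0]},{"slide":[0,0,-2.5],"rot":[0,0,0]},{"slide":[0,0,-2.5],"rot":[0,0,0]},{"slide":[0,0,-2.5],"rot":[0,0,0]},{"slide":[0,0,-2.5],"rot":[0,0,0]},{"slide":[0,0,-1.8],"rot":[0,0,0]},{"slide":[0,0,0],"rot":[0,0,0]},{"slide":[0,0,0],"rot":[0,0,5]},{"slide":[0,0,0],"rot":[0,0,5]}]'
python3 -m inch '[{"slide":[0,0,0],"rot":[0,0,5]},{"slide":[0,0,0],"rot":[0,0,6]},{"slide":[0,0,0],"rot":[0,0,0]},{"slide":[0,0,0],"rot":[0,0,0]}]'
python3 -c "
from h import *
rel(.539,.2127,.372,-7.9)"
```

```text
time_s: 4.58
ee_pos: [0.5888, -0.3546, 0.3711]
eef_rot: [1.0, 0.025, -0.0, -0.0]
ft_force: [0.6, -0.2, -0.7]
finger_gap: 0.0503
time_s: 4.92
ee_pos: [0.5889, -0.3547, 0.3705]
eef_rot: [0.998, -0.067, -0.001, -0.001]
ft_force: [0.5, -0.5, -0.9]
finger_gap: 0.0499
t 4.9167 pos [ 0.5889 -0.3547  0.3705] psi -7.71 tilt 0.12 gap 0.0499 F [ 0.47 -0.48 -0.86]
slide cm [-12.56 -55.55  -0.06] turn z 0.19
```

```bash
python3 -m inch '[{"slide":[-1.5,-2,0],"rot":[0,0,0]},{"slide":[-1.5,-3,0],"rot":[0,0,0]},{"slide":[-1.5,-3,0],"rot":[0,0,0]},{"slide":[-1.5,-3,0],"rot":[0,0,0]},{"slide":[-1.5,-3,0],"rot":[0,0,0]},{"slide":[-1.5,-3,0],"rot":[0,0,0]},{"slide":[-1.5,-3,0],"rot":[0,0,0]},{"slide":[-1.5,-3,0],"rot":[0,0,0]},{"slide":[-1.5,-3,0],"rot":[0,0,0]},{"slide":[-1.5,-3,0],"rot":[0,0,0.2]}]'
python3 -m inch '[{"slide":[0,-3,0],"rot":[0,0,0]},{"slide":[0,-3,0],"rot":[0,0,0]},{"slide":[0,-3,0],"rot":[0,0,0]},{"slide":[0,-3,0],"rot":[0,0,0]},{"slide":[0,-3,0],"rot":[0,0,0]},{"slide":[0,-3,0],"rot":[0,0,0]},{"slide":[0,-3,0],"rot":[0,0,0]},{"slide":[0,-3,0],"rot":[0,0,0]},{"slide":[0,-2,0],"rot":[0,0,0]},{"slide":[0,0,0],"rot":[0,0,0]}]'
python3 -m inch '[{"slide":[0,0,0],"rot":[0,0,0]},{"slide":[0,0,0],"rot":[0,0,0]},{"slide":[0,0,0],"rot":[0,0,0]}]'
cat >> h.py <<'E'
def wcloud():
    p=ctrl.camera_params('wrist'); im,d=ctrl.snapshot('wrist'); K=p['mtx']
    v,u=np.mgrid[:400,:640]; x=(u-K[0][2])/K[0][0];y=(v-K[1][2])/K[1][1];r=np.hypot(x,y)+1e-9
    P=np.stack([np.tan(r)*x/r*d,np.tan(r)*y/r*d,d],-1); W=(P-np.array(p['t']))@np.array(p['R']); W[d<=0]=np.nan
    return im,W
def blue(im): 
    h=cv2.cvtColor(im,cv2.COLOR_BGR2HSV); return (h[...,0]>106)&(h[...,0]<130)&(h[...,1]>130)
RIM=np.array([.5741,.2078,.18]);psi=np.radians(-7.9);RR=np.array([[np.cos(psi),np.sin(psi),0],[-np.sin(psi),np.cos(psi),0],[0,0,1]])
def inrim(W): return (W-RIM)@RR.T
E
python3 - <<'E'
from h import *
rel(.539,.2127,.372,-7.9)
out=[]
for c in('wrist','top','scene'):
    if c=='wrist': im,W=wcloud(); cv2.imwrite('pics/w2.png',im)
    else:
        im,d,p=snap(c,c+'2.png'); W=cloud(d,p)
    Q=inrim(W)*1000
    near=(np.abs(Q[...,1])<90)&(Q[...,0]>-150)&(Q[...,0]<60)
    m=blue(im)&near&(Q[...,2]>-40)&(Q[...,2]<90); T=Q[m]
    if len(T)>30:
        print(c,'blue n',len(T),'x,y,z pct',np.percentile(T,[1,50,99],axis=0).round(1).tolist())
        q=cv2.minAreaRect(T[:,:2].astype('f4'));print('  rect in rim frame',q)
        H=T[T[:,2]>np.percentile(T[:,2],99)-6];print('  hook top x,y,z range',np.percentile(H,[2,98],axis=0).round(1).tolist())
    r=(np.abs(Q[...,2])<5)&(np.abs(Q[...,0])<12)&(np.abs(Q[...,1])<140)&~blue(im); T=Q[r]
    for s in(-1,1):
        t=T[(T[:,1]*s>40)]
        if len(t)>10: print('  rim side',s,len(t),np.percentile(t,[3,50,97],axis=0).round(1).tolist())
E
```

```text
time_s: 5.75
ee_pos: [0.4793, -0.0455, 0.3715]
eef_rot: [0.998, -0.069, -0.0, -0.0]
ft_force: [0.1, 1.3, -0.6]
finger_gap: 0.0499
time_s: 6.58
ee_pos: [0.5167, 0.2138, 0.3713]
eef_rot: [0.998, -0.067, -0.0, -0.001]
ft_force: [-0.3, 0.8, -2.1]
finger_gap: 0.0501
time_s: 6.83
ee_pos: [0.5167, 0.2094, 0.3716]
eef_rot: [0.998, -0.07, -0.0, 0.0]
ft_force: [-0.6, 0.2, -0.8]
finger_gap: 0.0501
t 6.8333 pos [0.5167 0.2094 0.3716] psi -8.08 tilt 0.04 gap 0.0501 F [-0.64  0.23 -0.78]
slide cm [ 2.16 -0.64 -0.05] turn z -0.18
wrist blue n 12603 x,y,z pct [[-83.6, -31.2, -27.3], [-32.0, -6.9, 39.1], [-1.4, 17.4, 57.2]]
  rect in rim frame ((-42.3319091796875, -7.364789962768555), (51.4047737121582, 84.11692810058594), 89.70689392089844)
  hook top x,y,z range [[-35.3, -21.2, 53.0], [-11.8, 7.6, 57.3]]
  rim side -1 1693 [[-2.5, -138.6, -4.2], [0.9, -85.4, 0.4], [7.1, -42.6, 1.7]]
  rim side 1 1567 [[-2.3, 42.6, -4.2], [1.1, 85.7, 0.2], [8.4, 138.1, 1.4]]
top blue n 165 x,y,z pct [[-86.2, -21.5, -30.7], [-16.9, 1.4, 33.0], [-1.6, 15.9, 57.7]]
  rect in rim frame ((-43.13156509399414, 1.9725799560546875), (30.230222702026367, 90.2955322265625), 74.61637115478516)
  hook top x,y,z range [[-20.3, -21.2, 53.1], [-12.6, 7.3, 57.9]]
  rim side -1 141 [[-3.1, -138.4, -3.7], [-0.3, -91.1, -0.6], [3.3, -42.8, 2.3]]
scene blue n 1023 x,y,z pct [[-85.4, -29.6, -24.1], [-32.5, -6.1, 33.6], [-1.4, 17.6, 57.9]]
  rect in rim frame ((-43.1175537109375, -6.753269195556641), (50.06485366821289, 87.67843627929688), 86.41875457763672)
  hook top x,y,z range [[-37.7, -20.3, 53.4], [-11.1, 9.0, 58.4]]
  rim side -1 208 [[-3.9, -137.9, -4.6], [1.6, -89.5, -0.2], [5.1, -42.9, 2.2]]
  rim side 1 248 [[-3.7, 43.8, -4.5], [1.8, 93.8, -0.1], [5.2, 138.3, 2.4]]
```

View pics/w2.png

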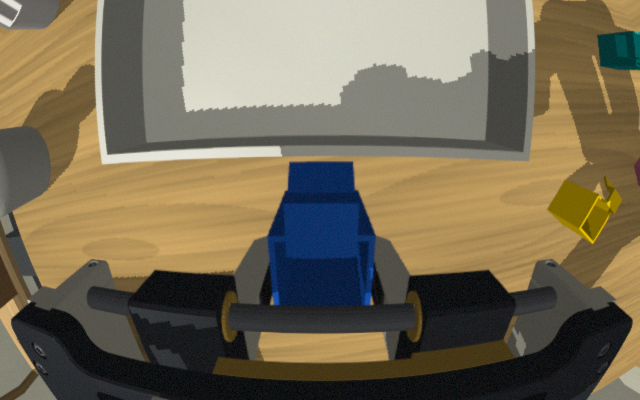

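The cup is held square, with rims and sizes consistent. The cup's origin is 58 mm in front of the rim line, and the hook underside is about 52 mm above the rim. I'll go in 2.3 cm and 0.6 cm sideways, then down 4 cm.

```bash
python3 -m inch '[{"slide":[0.8,-0.3,0],"rot":[0,0,-0.2]},{"slide":[0.8,-0.3,0],"rot":[0,0,0]},{"slide":[0.7,0,0],"rot":[0,0,0]},{"slide":[0,0,0],"rot":[0,0,0]},{"slide":[0,0,0],"rot":[0,0,0]},{"slide":[0,0,0],"rot":[0,0,0]}]'
cat >> h.py <<'E'
def check():
    rel(.5405,.2125,.3203,-7.9)
    o=ctrl.get_obs();print('TCP in rim frame',(inrim(o['ee_pos'])*1000).round(1))
    im,W=wcloud();Q=inrim(W)*1000
    m=blue(im)&(np.abs(Q[...,1])<60)&(Q[...,0]>-120)&(Q[...,0]<60)&(Q[...,2]>-60)&(Q[...,2]<90);T=Q[m]
    print('cup rect',cv2.minAreaRect(T[:,:2].astype('f4')))
    H=T[T[:,2]>np.percentile(T[:,2],99)-6];print('hook top',np.percentile(H,[2,98],axis=0).round(1).tolist())
    return im
E
python3 -c "
from h import *
cv2.imwrite('pics/w3.png',check())"
```

```text
time_s: 7.48
ee_pos: [0.5405, 0.2131, 0.3714]
eef_rot: [0.998, -0.069, -0.0, 0.0]
ft_force: [-0.5, -0.9, -1.2]
finger_gap: 0.05
t 7.4833 pos [0.5405 0.2131 0.3714] psi -7.89 tilt 0.05 gap 0.05 F [-0.46 -0.91 -1.24]
slide cm [0.01 0.06 5.11] turn z 0.01
TCP in rim frame [-34.    0.6 191.4]
cup rect ((-19.18442153930664, -0.0933990478515625), (84.06494140625, 50.852378845214844), 0.04910680651664734)
hook top [[-12.3, -14.1, 52.7], [11.2, 14.6, 57.1]]
```

```bash
python3 -m inch '[{"slide":[0,0,1],"rot":[0,0,0]},{"slide":[0,0,1],"rot":[0,0,0]},{"slide":[0,0,1],"rot":[0,0,0]},{"slide":[0,0,0.8],"rot":[0,0,0]},{"slide":[0,0,0.4],"rot":[0,0,0]},{"slide":[0,0,0],"rot":[0,0,0]},{"slide":[0,0,0],"rot":[0,0,0]},{"slide":[0,0,0],"rot":[0,0,0]}]'
python3 -c "
from h import *
check();im,_,_=snap('scene');cv2.imwrite('pics/s3.png',cv2.resize(im[150:330,310:550],None,fx=3.3,fy=3.3,interpolation=cv2.INTER_CUBIC))"
```

```text
time_s: 8.2
ee_pos: [0.5407, 0.2132, 0.3301]
eef_rot: [0.998, -0.069, 0.0, -0.0]
ft_force: [1.1, -1.2, -0.8]
finger_gap: 0.0499
t 8.2 pos [0.5407 0.2132 0.3301] psi -7.88 tilt 0.04 gap 0.0499 F [ 1.07 -1.24 -0.83]
slide cm [-0.01  0.07  0.98] turn z 0.02
TCP in rim frame [-33.9   0.8 150.1]
cup rect ((-14.791223526000977, -3.5926589965820312), (94.55866241455078, 96.37383270263672), 36.71771240234375)
hook top [[-12.0, -56.9, 82.0], [-9.7, 56.4, 89.8]]
```

No contact so far, and about 10 mm remain. I'll go down 0.8 cm, slide in 0.3 cm towards the wall, then creep down.

```bash
python3 -m inch '[{"slide":[0,0,0.4],"rot":[0,0,0]},{"slide":[0,0,0.3],"rot":[0,0,0]},{"slide":[0.2,0,0],"rot":[0,0,0]},{"slide":[0.1,0,0],"rot":[0,0,0]},{"slide":[0,0,0],"rot":[0,0,0]},{"slide":[0,0,0],"rot":[0,0,0]},{"slide":[0,0,0],"rot":[0,0,0]}]'
python3 -m inch '[{"slide":[0,0,0.1],"rot":[0,0,0]},{"slide":[0,0,0],"rot":[0,0,0]},{"slide":[0,0,0],"rot":[0,0,0]},{"slide":[0,0,0],"rot":[0,0,0]}]'
python3 -c "
from h import *
check()"
```

```text
time_s: 8.88
ee_pos: [0.5435, 0.2127, 0.3228]
eef_rot: [0.998, -0.069, 0.0, -0.0]
ft_force: [0.3, 0.4, -0.4]
finger_gap: 0.0499
time_s: 9.22
ee_pos: [0.5434, 0.2128, 0.3218]
eef_rot: [0.998, -0.069, -0.0, -0.0]
ft_force: [-0.6, 1.1, -0.5]
finger_gap: 0.0495
t 9.2167 pos [0.5434 0.2128 0.3218] psi -7.89 tilt 0.0 gap 0.0495 F [-0.57  1.14 -0.5 ]
slide cm [-0.28  0.07  0.15] turn z 0.01
TCP in rim frame [-31.1   0.7 141.8]
cup rect ((-11.87767219543457, -4.099639892578125), (94.73912048339844, 96.82159423828125), 36.58502960205078)
hook top [[-9.5, -52.7, 73.7], [-6.9, 56.0, 82.5]]
```

```bash
python3 -m inch '[{"slide":[0,0,0.1],"rot":[0,0,0]},{"slide":[0,0,0],"rot":[0,0,0]},{"slide":[0,0,0],"rot":[0,0,0]},{"slide":[0,0,0],"rot":[0,0,0]}]'
python3 -m inch '[{"slide":[0,0,0.1],"rot":[0,0,0]},{"slide":[0,0,0],"rot":[0,0,0]},{"slide":[0,0,0],"rot":[0,0,0]},{"slide":[0,0,0],"rot":[0,0,0]}]'
python3 -m inch '[{"slide":[0,0,0.05],"rot":[0,0,0]},{"slide":[0,0,0],"rot":[0,0,0]},{"slide":[0,0,0],"rot":[0,0,0]},{"slide":[0,0,0],"rot":[0,0,0]}]'
```

```text
time_s: 9.6
ee_pos: [0.5434, 0.2128, 0.3207]
eef_rot: [0.998, -0.069, -0.0, -0.0]
ft_force: [0.3, -0.7, -0.1]
finger_gap: 0.0498
time_s: 9.93
ee_pos: [0.5435, 0.2128, 0.3199]
eef_rot: [0.998, -0.069, 0.0, -0.0]
ft_force: [-0.1, 0.0, -0.4]
finger_gap: 0.0499
time_s: 10.27
ee_pos: [0.5435, 0.2127, 0.3197]
eef_rot: [0.998, -0.069, 0.0, -0.0]
ft_force: [-1.2, -0.0, 5.3]
finger_gap: 0.05
```

Run:
```python
from h import *
im,W=wcloud();cv2.imwrite('pics/w4.png',im);Q=inrim(W)*1000
m=blue(im)&(np.abs(Q[...,1])<18)&(Q[...,0]>-50)&(Q[...,0]<45)&(np.abs(Q[...,2])<40);T=Q[m]
print('blue',len(T),np.percentile(T,[1,50,99],axis=0).round(1).tolist())
H=T[(T[:,2]>np.percentile(T[:,2],99)-4)];print('hook top',len(H),np.percentile(H,[2,50,98],axis=0).round(1).tolist())
r=(np.abs(Q[...,2])<4)&(np.abs(Q[...,0])<6)&(np.abs(Q[...,1])<140)&(np.abs(Q[...,1])>40);print('rim z',np.percentile(Q[r],[5,50,95],axis=0).round(1).tolist())
```

```text
blue 6540 [[-9.4, -14.2, -21.5], [10.8, 0.3, 3.8], [25.3, 14.9, 5.6]]
hook top 4016 [[-9.3, -13.9, 2.5], [3.4, 0.3, 4.4], [14.3, 14.6, 5.6]]
rim z [[-2.3, -126.0, -3.0], [1.3, 41.4, 0.2], [3.7, 125.9, 1.3]]
```

View pics/w4.png

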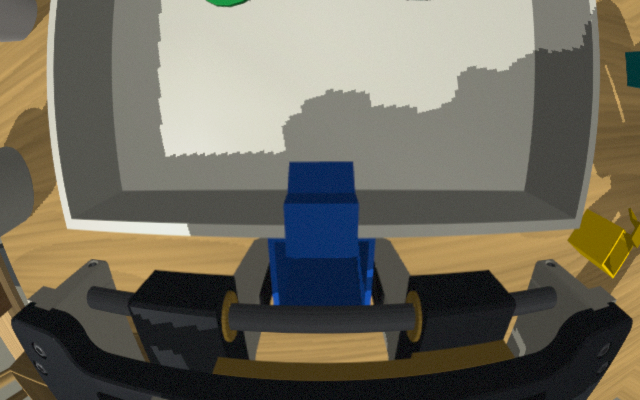

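Contact: 5.3 N upward, and the hook top is 4.4 mm above the rim, so it is seated. The lip is inside the tray and the strap straddles the wall at (322,190-250). I'll nudge towards the wall and then release slowly.

```bash
python3 -m inch '[{"slide":[0.1,0,0],"rot":[0,0,0]},{"slide":[0,0,0],"rot":[0,0,0]},{"slide":[0,0,0],"rot":[0,0,0]}]'
python3 -m inch '[{"slide":[0.05,0,0],"rot":[0,0,0]},{"slide":[0,0,0],"rot":[0,0,0]},{"slide":[0,0,0],"rot":[0,0,0]}]'
python3 -m inch '[{"slide":[0,0,0],"rot":[0,0,0]},{"slide":[0,0,0],"rot":[0,0,0]},{"slide":[0,0,0],"rot":[0,0,0]},{"slide":[0,0,0],"rot":[0,0,0]}]' 0.75 
python3 -c "
from h import *
check()"
```

```text
time_s: 10.57
ee_pos: [0.544, 0.2128, 0.3196]
eef_rot: [0.998, -0.069, -0.0, -0.0]
ft_force: [-2.8, -0.1, 5.9]
finger_gap: 0.0496
time_s: 10.82
ee_pos: [0.5443, 0.2128, 0.3195]
eef_rot: [0.998, -0.069, -0.001, -0.0]
ft_force: [-4.1, -0.5, 5.6]
finger_gap: 0.0503
time_s: 11.15
ee_pos: [0.545, 0.2125, 0.3189]
eef_rot: [0.998, -0.069, -0.0, 0.0]
ft_force: [0.6, 0.6, 0.1]
finger_gap: 0.0687
t 11.15 pos [0.545  0.2125 0.3189] psi -7.89 tilt 0.02 gap 0.0687 F [0.61 0.57 0.1 ]
slide cm [-0.45  0.06 -0.14] turn z 0.01
TCP in rim frame [-29.5   0.6 138.9]
cup rect ((-15.335453033447266, -0.1545562744140625), (83.89666748046875, 119.64480590820312), 0.5638740658760071)
hook top [[-7.7, -56.0, 70.5], [-5.2, 53.6, 78.8]]
```

```bash
python3 -m inch '[{"slide":[0,0,-0.5],"rot":[0,0,0]},{"slide":[0,0,-1],"rot":[0,0,0]},{"slide":[0,0,-1.5],"rot":[0,0,0]},{"slide":[0,0,-2],"rot":[0,0,0]},{"slide":[0,0,-2],"rot":[0,0,0]},{"slide":[0,0,-2],"rot":[0,0,0]},{"slide":[0,0,-2],"rot":[0,0,0]},{"slide":[-2,0,-1],"rot":[0,0,0]},{"slide":[-2,0,0],"rot":[0,0,0]},{"slide":[-2,0,0],"rot":[0,0,0]}]'
python3 -m inch '[{"slide":[-2,0,0],"rot":[0,0,0]},{"slide":[-2,0,0],"rot":[0,0,0]},{"slide":[0,0,0],"rot":[0,0,0]},{"slide":[0,0,0],"rot":[0,0,0]},{"slide":[0,0,0],"rot":[0,0,0]}]'
python3 - <<'E'
from h import *
def rep(c,im,W):
    Q=inrim(W)*1000
    m=blue(im)&(np.abs(Q[...,1])<60)&(Q[...,0]>-80)&(Q[...,0]<45)&(Q[...,2]>-90)&(Q[...,2]<20);T=Q[m]
    if len(T)<30: print(c,'few',len(T));return
    print(c,len(T),'pct',np.percentile(T,[1,50,99],axis=0).round(1).tolist(),cv2.minAreaRect(T[:,:2].astype('f4')))
    H=T[T[:,2]>2]; print('  hook',len(H),np.percentile(H,[2,50,98],axis=0).round(1).tolist(),cv2.minAreaRect(H[:,:2].astype('f4'))[2])
    L=T[(T[:,0]<-28)&(T[:,2]>-25)]
    if len(L)>5:print('  front rim z',np.percentile(L[:,2],[10,50,90]).round(1))
im,W=wcloud();cv2.imwrite('pics/w5.png',im[50:,:]);rep('wrist',im,W)
for c in('scene','top'):
    im,d,p=snap(c,c+'5.png');rep(c,im,cloud(d,p))
    for t in('yellow_cup','glass_jar'):
        print(c,t,[(np.round(r['bbox']).tolist(),round(r['conf'],2)) for r in ctrl.boxes_of(c,t)][:2])
E
```

```text
time_s: 12.03
ee_pos: [0.4851, 0.2207, 0.4413]
eef_rot: [0.998, -0.069, 0.002, -0.0]
ft_force: [0.4, 0.5, -0.8]
finger_gap: 0.0697
time_s: 12.45
ee_pos: [0.4464, 0.2262, 0.4402]
eef_rot: [0.998, -0.069, 0.001, -0.0]
ft_force: [-0.8, 0.2, -0.0]
finger_gap: 0.0702
wrist 5256 pct [[-58.3, -23.8, -84.5], [-18.3, 0.2, -31.5], [23.9, 24.1, 6.1]] ((-16.15121841430664, -0.10891342163085938), (84.6972427368164, 49.921146392822266), 0.07220349460840225)
  hook 1260 [[-10.6, -14.6, 3.1], [1.1, 0.3, 4.7], [13.4, 14.4, 6.3]] 89.50016021728516
  front rim z [-21.9 -12.2 -10.4]
scene 586 pct [[-58.5, -20.6, -45.0], [-3.0, 1.8, -14.2], [25.4, 24.0, 6.6]] ((-16.615161895751953, 1.243509292602539), (45.7998046875, 87.23027801513672), 89.56707000732422)
  hook 150 [[-10.6, -12.5, 2.3], [2.9, 1.9, 4.9], [13.7, 15.8, 6.9]] 88.23640441894531
  front rim z [-23.6 -18.3 -13.1]
scene yellow_cup []
scene glass_jar [([390.0, 222.0, 424.0, 272.0], 0.77)]
top 903 pct [[-59.1, -25.4, -86.6], [-22.8, 6.3, -34.7], [23.0, 25.0, 6.6]] ((-18.24642562866211, 3.590412139892578), (86.03752899169922, 58.92519760131836), 3.906343936920166)
  hook 131 [[-10.6, -14.2, 2.1], [1.6, 0.8, 4.1], [12.3, 14.7, 7.2]] 89.27391815185547
  front rim z [-22.5 -13.6 -11. ]
top yellow_cup [([338.0, 254.0, 370.0, 289.0], 0.74)]
top glass_jar [([215.0, 131.0, 248.0, 168.0], 0.94)]
```

View pics/w5.png

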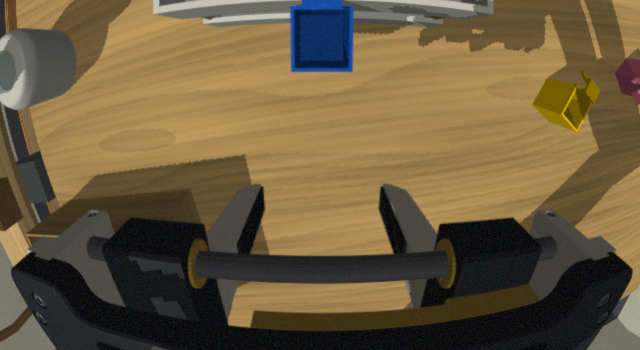

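The cup hangs at the middle of the rim (322,40), square (0.07°) and level. The jar, yellow cup and others have not moved, and the gripper is well clear. Handing in.

```bash
python3 -c "
from h import *
print(ctrl.job_done(), ctrl.get_obs()['time_s'])"
```

```text
the job is handed in; nothing more can be done
the job is handed in; nothing more can be done
```

The blue cup now hangs by its own hook over the middle of the upper tray's front rim, outside the tray. I handed the job in at about 12.7 s.

**Last checks, after letting go and backing the gripper away:**
- **Seating:** the hook top sits about 4.7 mm above the rim. That fits the 4 mm strap resting on it, with the lip inside the tray.
- **Position:** the cup is within about 1 mm of mid-rim. Its underside is about 84 mm below the rim, as it should be.
- **Square and upright:** the wrist camera puts it 0.07° off the wall's direction, and it looks level. The top camera's 3.9° for the whole cup is, I think, skewed by cup side-wall points (its hook-only fit was 89.3°, i.e. 0.7° off square).
- **Other things:** the top view shows the yellow cup and the glass jar within about 2 px of where they started. In the scene view the detector missed the yellow cup, but found the jar in place.
- **Forces:** the highest wrist force reported at the end of a move was about 7 N, when the hook met the rim and I nudged the cup towards the wall.

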